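Return the stacked check weights to their cases

TASK

The balance check is finished: take the stack of four steel check weights off the balance pan one at a time from the top, lifting each straight up off the knob below it, and put every weight back in its own open round wooden case, smallest weight in smallest case up to largest in largest. Keep the weights upright, lower them gently without dropping or toppling any, and leave each one released, sitting flat on the floor of its well.

Things in the scene. Friction and masses are not known exactly. Their poses are not given: they have to be found in the camera images.
- balance: small white laboratory balance, 175 x 118 mm, 39 mm high, with a sloped grey display panel and a round flat steel pan 102 mm wide, its top 58 mm above the bench; fixed. Origin on the bench under the pan centre, z up, display towards -x (front edge 120 mm from the pan centre). The stack of four weights stands within 6 mm of the pan's middle
- weight_50: the smallest of four steel check weights (50 g): round body 20 mm wide, 24 mm high, on top a round knob (8 mm neck, head 11 mm wide from 4 to 12 mm above the body). Loose; it starts on top of the stack. A recess in the underside (14.5 mm wide, 13.5 mm deep) sits over the knob of the weight below: lift straight up 13 mm to free it. Origin: centre of underside, z up
- weight_100: the second smallest of four steel check weights (100 g): round body 31 mm wide, 19 mm high, on top a round knob (8 mm neck, head 11 mm wide from 4 to 12 mm above the body). Loose; it starts third from the pan, under the smallest one. A recess in the underside (14.5 mm wide, 13.5 mm deep) sits over the knob of the weight below: lift straight up 13 mm to free it. Origin: centre of underside, z up
- weight_200: the second largest of four steel check weights (200 g): round body 42 mm wide, 20 mm high, on top a round knob (8 mm neck, head 11 mm wide from 4 to 12 mm above the body). Loose; it starts second from the pan. A recess in the underside (14.5 mm wide, 13.5 mm deep) sits over the knob of the weight below: lift straight up 13 mm to free it. Origin: centre of underside, z up
- weight_500: the largest of four steel check weights (500 g): round body 54 mm wide, 28 mm high, on top a round knob (8 mm neck, head 11 mm wide from 4 to 12 mm above the body). Loose; it starts at the bottom of the stack, on the balance pan. A recess in the underside (14.5 mm wide, 13.5 mm deep) sits over the knob of the weight below: lift straight up 13 mm to free it. Origin: centre of underside, z up
- case_50: the smallest of four open round wooden case bottoms on the bench, for the 50 g weight: outside 46 mm wide, 18.5 mm high, with a round flat well 30 mm wide, 12.5 mm deep, grey-lined floor 6 mm above the bench; fixed. Origin on the bench at its centre, z up. (The solid wooden lids farther back on the slab are not part of the job)
- case_100: the second smallest of four open round wooden case bottoms on the bench, for the 100 g weight: outside 57 mm wide, 18.5 mm high, with a round flat well 41 mm wide, 12.5 mm deep, grey-lined floor 6 mm above the bench; fixed. Origin on the bench at its centre, z up. (The solid wooden lids farther back on the slab are not part of the job)
- case_200: the second largest of four open round wooden case bottoms on the bench, for the 200 g weight: outside 68 mm wide, 18.5 mm high, with a round flat well 52 mm wide, 12.5 mm deep, grey-lined floor 6 mm above the bench; fixed. Origin on the bench at its centre, z up. (The solid wooden lids farther back on the slab are not part of the job)
- case_500: the largest of four open round wooden case bottoms on the bench, for the 500 g weight: outside 80 mm wide, 18.5 mm high, with a round flat well 64 mm wide, 12.5 mm deep, grey-lined floor 6 mm above the bench; fixed. Origin on the bench at its centre, z up. (The solid wooden lids farther back on the slab are not part of the job)
There are look-alikes about, which are no part of the job. Leave any blue or orange look-alike of the weight_200 alone.

How it is judged:
By the outcome, as a careful person would: the job done as asked, in the order asked, and still so for the second after the job is handed in, with the robot touching nothing.
It also fails if it takes over 106 s, if anything falls off the work surface, if the arm or the gripper's body presses on something with over 40 N, if the wrist force passes 120 N, or if a joint passes its speed limit or range.

ROBOT

A 7-joint arm with a two-finger parallel gripper is mounted at the origin on a cart in front of the work surface, level with it; the furniture and walls round the work are solid. World frame = base frame: x ahead of the robot, y to its left, z up, the work surface at z = 0. Lengths are in m, angles in rad, forces in N, time in s.
With the tool pointing down it reaches from about 0.35 to 0.9 m from the base axis. Payload 8.1 kg.
Tool frame: the origin (TCP) lies between the finger pads; the fingertips stand 22 mm ahead of it and the grasp point (between the pads) lies 3 mm ahead of it; z points along the fingers, y is the line along which they close (so a half turn about z gives the same grasp; the last joint's range is limited). The gripper opens to 85 mm and grips with 20 to 120 N. Pads are 22 mm wide; open, the fingers measure 114 mm over their backs; the gripper's body (76 mm by 85 mm) begins 54 mm behind the grasp point. The pads swing forward as they close: fully open they stand 13 mm farther back than shut.
Start: joints at [-1.379, 0.434, 0.025, 1.573, -0.012, 1.134, -0.075], TCP at [0.182, 0.598, 0.253] pointing down, gripper open.
Joint ranges: [-2.62, 2.62], [-0.44, 2.09], [-1.27, 1.32], [0.08, 2.57], [-1.32, 4.46], [0.12, 2], [-2.74, 2.74]. Speed limits (rad/s): [2.22, 2.22, 3.01, 3.01, 3.14, 3.14, 3.14].

INTERFACE

Orientations are given as a unit quaternion [x, y, z, w].
In Python, from bench import telemetry, cams, arm gives the robot as it stands. The module is installed in compiled form; this text tells all that it offers.
- The arm moves only by the tool apply_moves, never from a script. Its argument "deltas" is text: rows parted by semicolons, each of 4 numbers parted by spaces: the shift along the tool's x, y, z in cm, then the turn about the tool's z in degrees. A call has 1 to 8 rows; each row shifts and turns the commanded pose from where the row before left it, along the tool's axes as they then stand; what a row does not reach is not made up. A row lasts 1/8 s, in which the tool goes at most 62.5 mm and 10.7 degrees, less where a joint would pass 70% of its speed; a pose out of reach is approached as far as the arm can. A call with a gripper value outside its range is refused whole. "hand" is the opening, from -1 (shut) to 1 (fully open), set as the call begins (left out, the last holds). The fingers move at their own pace and stop on an object; "grip_force" is the grip in N (left out, the last holds). Time passes only in rows, so rows that do not move let the fingers close. It gives the time, the measured TCP pose, the force, the opening and the grip force at its end, in the units of the state.
- telemetry.sense(): the state, without advancing time (a new reading comes with each control period).
- cams.read_camera(name): name is "scene" or "top" or "wrist"; returns the picture (400x640x3 uint8, red, green, blue); there is no depth.
- cams.camera_model(name): a dict with "intrinsics" (3x3 intrinsics, pixels), "D" ([k1, k2, p1, p2, k3] as OpenCV has them; the pictures are not rectified), "rvec" (rotation vector, rad) and "tvec" (3), from world to camera coordinates, as OpenCV has them; the wrist camera has in their place "tool_from_camera" (4x4, takes a point from camera to tool coordinates, whose origin is the TCP and whose axes are the flange's). Camera axes: x right, y down, z forward; pixel columns grow to the right and rows downward; lengths in m; the calibration is good to about 2 mm. A picture is of the moment at which its call begins: read the wrist's pose just before it. camera_model takes no time and is no camera call.
- arm.job_done(): hands the job in; it is judged then, once.
The state is a dict: "time_s": time; "joint_pos": joint angles; "joint_velocities": joint speeds; "tau": joint torques, N m; "tool_pos": TCP position; "tool_rot": TCP orientation; "contact_force": force on the tool from outside, world axes, zero at the start; "wrist_torque": the same for the moment, N m; "opening": opening from 0.0 (shut) to 1.0 (fully open); "gripper_force": force on a finger pad.
Only numpy, scipy, OpenCV 4.12 (cv2) and the standard library are available. Lean on these libraries where they do the work, as an engineer would, in place of code of your own. Each camera call takes 0.05 s, during which the arm holds its last target. There are 200 camera calls.

## Working session

There is one attempt and no reset: what is moved stays moved. The work goes in short steps, Python scripts to look and compute and a tool call to move; the robot and the scene stay as the last step left them, time stands still between calls to the robot, and variables do not carry over. Pictures are saved under pics/ and viewed, at most 14 in all, crops included, and the job is handed in when it is done.

Besides the shell and the picture viewer there is one more tool, called after "Call:" by a JSON object that holds its "op" and its "data", one argument or row to a line. apply_moves: Moves the arm, as the interface text tells. Its arguments: {"type":"object","properties":{"deltas":{"type":"string"},"hand":{"type":"number"},"grip_force":{"type":"number"}},"required":["deltas"]}

```bash
mkdir -p pics; python3 - <<'E'
from bench import telemetry, cams
import cv2
s=telemetry.sense(); print({k:s[k] for k in('time_s','tool_pos','tool_rot','opening')})
for n in('scene','top'):
    im=cams.read_camera(n); cv2.imwrite(f'pics/{n}0.png',im[:,:,::-1]); print(n,cams.camera_model(n))
print(cams.camera_model('wrist'))
E
```

```text
{'time_s': 0.0, 'tool_pos': array([0.18150808, 0.59755539, 0.25251253]), 'tool_rot': array([ 1.46886403e-01,  9.89153030e-01, -8.16545738e-04, -3.80987948e-05]), 'opening': 0.9963911508227574}
scene {'intrinsics': array([[465.74170039,   0.        , 315.84096991],
       [  0.        , 465.74170039, 198.29743712],
       [  0.        ,   0.        ,   1.        ]]), 'D': array([0.01852035, 0.        , 0.        , 0.        , 0.        ]), 'rvec': array([ 2.30013483, -0.84174975,  0.34340245]), 'tvec': array([-0.34285704,  0.41566825,  0.92440417])}
top {'intrinsics': array([[468.8287469 ,   0.        , 323.7723275 ],
       [  0.        , 468.8287469 , 201.47379937],
       [  0.        ,   0.        ,   1.        ]]), 'D': array([-0.12366199,  0.        ,  0.        ,  0.        ,  0.        ]), 'rvec': array([ 2.20493418, -2.17046882,  0.0793165 ]), 'tvec': array([0.13996733, 0.55238645, 1.5519199 ])}
{'intrinsics': array([[295.702011  ,   0.        , 313.30141964],
       [  0.        , 295.702011  , 198.96918286],
       [  0.        ,   0.        ,   1.        ]]), 'D': array([-0.04595348,  0.        ,  0.        ,  0.        ,  0.        ]), 'tool_from_camera': array([[-4.42688152e-05, -9.65191071e-01, -2.61545780e-01,
         6.54658589e-02],
       [ 9.99999494e-01,  2.20059727e-04, -9.81352005e-04,
         2.60184141e-04],
       [ 1.00474789e-03, -2.61545691e-01,  9.65190573e-01,
        -1.20117497e-01],
       [ 0.00000000e+00,  0.00000000e+00,  0.00000000e+00,
         1.00000000e+00]])}
```

View pics/scene0.png

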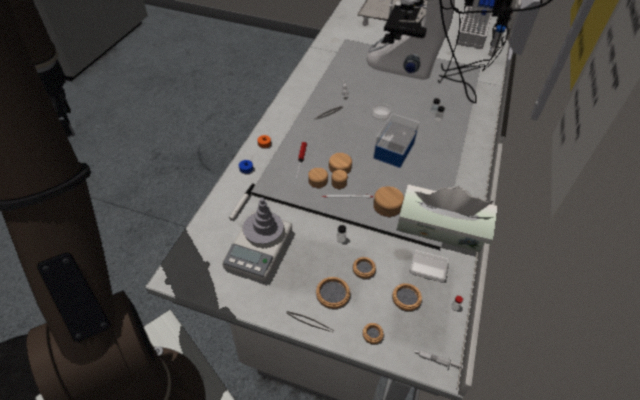

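View pics/top0.png

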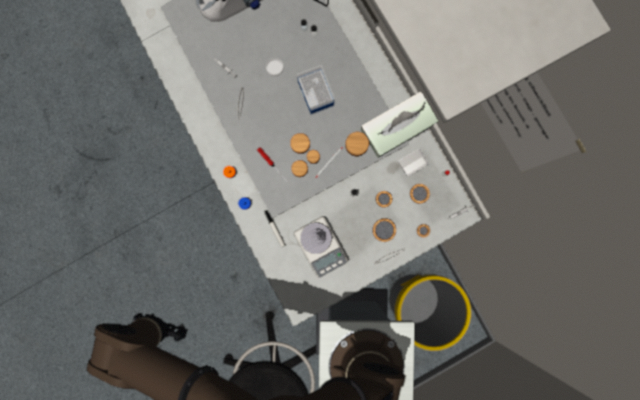

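The scene view shows the stack on the balance at about (263,218). The open cases are at (333,292), the largest, then (407,297), (364,267) and (373,333), the smallest. The top view agrees: cases at (385,230), (420,194), (384,199), (423,230), and the stack at (317,236). The blue and orange look-alikes at (245,203) and (230,172) are well clear.

```bash
cat > h.py <<'E'
import numpy as np, cv2
from scipy.spatial.transform import Rotation as R
from bench import telemetry, cams
def grab(n):
    s=telemetry.sense(); return cams.read_camera(n), pose(n,s), s
def pose(n,s):
    m=cams.camera_model(n)
    if n=='wrist':
        T=np.eye(4);T[:3,:3]=R.from_quat(s['tool_rot']).as_matrix();T[:3,3]=s['tool_pos']
        W=T@m['tool_from_camera']
    else:
        E=np.eye(4);E[:3,:3]=cv2.Rodrigues(m['rvec'])[0];E[:3,3]=m['tvec'];W=np.linalg.inv(E)
    return m['intrinsics'],m['D'],W
def ray(px,P):
    K,D,W=P
    p=cv2.undistortPoints(np.float64(px).reshape(-1,1,2),K,D).reshape(-1,2)
    return W[:3,3],np.c_[p,np.ones(len(p))]@W[:3,:3].T
def plane(px,P,z):
    c,d=ray(px,P); return c+d*((z-c[2])/d[:,2])[:,None]
def proj(X,P):
    K,D,W=P; E=np.linalg.inv(W)
    return cv2.projectPoints(np.float64(X).reshape(-1,1,3),cv2.Rodrigues(E[:3,:3])[0],E[:3,3],K,D)[0].reshape(-1,2)
def circ(p):
    A=np.c_[2*p[:,:2],np.ones(len(p))]; x=np.linalg.lstsq(A,(p[:,:2]**2).sum(1),rcond=None)[0]
    return x[0],x[1],np.sqrt(x[2]+x[0]**2+x[1]**2)
def wood(im,P,z=0.0185,amin=40):
    hsv=cv2.cvtColor(im,cv2.COLOR_RGB2HSV)
    m=cv2.inRange(hsv,(5,90,60),(22,255,255))
    cs,h=cv2.findContours(m,cv2.RETR_CCOMP,cv2.CHAIN_APPROX_NONE)
    out=[]
    for i,c in enumerate(cs):
        if h[0][i][3]<0 and cv2.contourArea(c)>amin:
            k=h[0][i][2]; best=None
            while k>=0:
                if best is None or cv2.contourArea(cs[k])>cv2.contourArea(best): best=cs[k]
                k=h[0][k][0]
            if best is not None and cv2.contourArea(best)>0.15*cv2.contourArea(c):
                o=circ(plane(c,P,z)); n=circ(plane(best,P,z))
                out.append((c.reshape(-1,2).mean(0).round(),np.round(o,4),np.round(n,4)))
    return out
E
python3 - <<'E'
from h import *
for n in('scene','top'):
    im,P,s=grab(n)
    for o in wood(im,P): print(n,*o)
    px={'scene':[[262.5,199]],'top':[[319,236]]}[n]
    print('knob',plane(px,P,.161))
E
```

```text
scene [373. 333.] [ 0.4542 -0.187   0.022 ] [ 0.4555 -0.1859  0.0138]
scene [407. 297.] [ 0.5785 -0.1748  0.0331] [ 0.58   -0.1734  0.0245]
scene [333. 292.] [ 0.4552 -0.0558  0.0388] [ 0.4561 -0.0541  0.031 ]
scene [364. 267.] [ 0.5586 -0.0537  0.0274] [ 0.5603 -0.0522  0.0192]
knob [[0.43331661 0.17325814 0.161     ]]
top [423. 230.] [ 0.4584 -0.1863  0.0201] [ 0.4588 -0.1863  0.0146]
top [384. 230.] [ 0.4588 -0.0542  0.0371] [ 0.4588 -0.0544  0.0315]
top [384. 199.] [ 0.5632 -0.0521  0.0259] [ 0.5627 -0.0526  0.02  ]
top [419. 193.] [ 0.5835 -0.1735  0.0315] [ 0.5828 -0.1737  0.0253]
knob [[0.4350731  0.16187442 0.161     ]]
```

The ring radii match the sizes given (23, 28.5, 34 and 40 mm), so each case is identified. Next I move over the stack for a close look.

Call:
{"op": "apply_moves", "data": {
  "deltas": "0 0 0 -8.5; 0 0 0 -8.4; -2.5 -4.3 -0.4 0; -2.5 -4.3 -0.4 0; -2.5 -4.3 -0.4 0; -2.5 -4.3 -0.4 0; -2.5 -4.3 -0.4 0; -2.5 -4.3 -0.4 0",
  "hand": -1
}}

```text
time_s: 1.2
tool_pos: [0.3323, 0.3385, 0.2775]
tool_rot: [-0.0, 1.0, 0.0, 0.0]
contact_force: [0.5, 0.8, 0.5]
opening: 0.001
gripper_force: 0.0
```

Call:
{"op": "apply_moves", "data": {
  "deltas": "-2.5 -4.3 -0.4 0; -2.5 -4.3 -0.4 0; -2.5 -4.3 -0.4 0; -2.5 -4.3 0 0; 0 0 0 0;0 0 0 0"
}}

```text
time_s: 1.95
tool_pos: [0.4313, 0.1685, 0.2892]
tool_rot: [-0.0, 1.0, 0.0, -0.0]
contact_force: [-0.4, 1.4, -0.6]
opening: -0.001
gripper_force: 0.0
```

```bash
cat >> h.py <<'E'
def tool(s=None):
    s=s or telemetry.sense(); return s['tool_pos'],R.from_quat(s['tool_rot'])
def delta(target):
    p,r=tool(); return np.round(r.inv().apply(np.array(target)-p)*100,2)
E
python3 - <<'E'
from h import *
im,P,s=grab('wrist'); cv2.imwrite('pics/w1.png',im[:,:,::-1])
p,r=tool(s); print(p,r.as_matrix().round(3),s['opening'],s['time_s'])
print('tip proj',proj(p+r.apply([[0,0,.022],[0,.01,.022],[0,-.01,.022]]),P))
E
```

```text
[0.43129079 0.16852417 0.28919374] [[-1. -0. -0.]
 [-0.  1.  0.]
 [ 0.  0. -1.]] -0.001324828327389232 1.95
tip proj [[313.383649   248.76339147]
 [332.52426689 248.76276315]
 [294.24585832 248.74476638]]
```

View pics/w1.png

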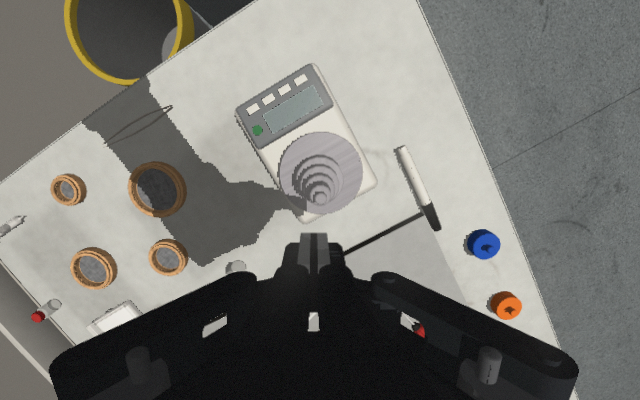

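The wrist view shows the stack with its top knob near (319,197), all four cases on the left, and the shut fingertips at about (314,235). The blue and orange look-alikes are on the right.

```bash
python3 - <<'E'
from h import *
im,P,s=grab('wrist')
for o in wood(im,P): print(*o)
p,r=tool(s)
for z in(.012,.017,.022,.027,.035): print(z,proj(p+r.apply([[.011,0,z],[-.011,0,z]]),P).round(1).tolist())
c=im[150:260,260:380]; cv2.imwrite('pics/w1c.png',cv2.resize(c,None,fx=5,fy=5,interpolation=cv2.INTER_CUBIC)[:,:,::-1])
print('knob',plane([[319,197]],P,.161), 'proj pan', proj([[.4313,.1685,.058]],P))
E
```

```text
[ 93. 268.] [ 0.5803 -0.1649  0.0354] [ 0.5813 -0.1657  0.0223]
[167. 257.] [ 0.5601 -0.0453  0.0288] [ 0.5613 -0.0462  0.018 ]
[ 68. 189.] [ 0.4578 -0.1768  0.024 ] [ 0.4585 -0.1784  0.0118]
[156. 189.] [ 0.4583 -0.0473  0.0395] [ 0.4583 -0.0477  0.0295]
0.012 [[313.4, 236.5], [313.4, 277.4]]
0.017 [[313.4, 232.6], [313.4, 272.4]]
0.022 [[313.4, 229.0], [313.4, 267.7]]
0.027 [[313.4, 225.6], [313.4, 263.3]]
0.035 [[313.4, 220.6], [313.4, 256.8]]
knob [[0.43104296 0.17388251 0.161     ]] proj pan [[313.01696912 175.45969137]]
```

View pics/w1c.png

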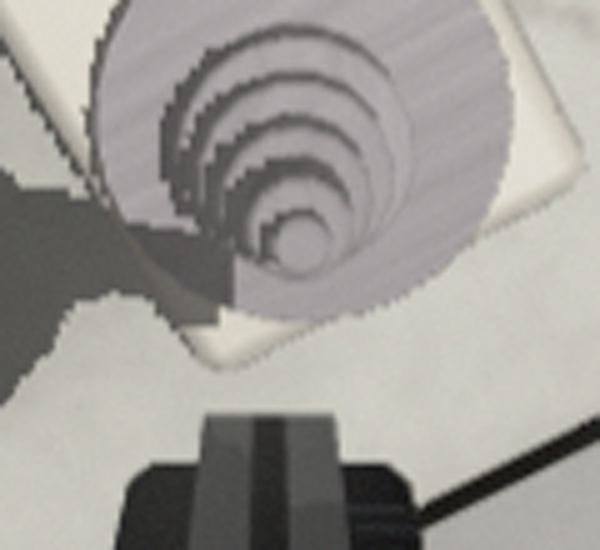

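Fingertip depth fits the given 22 mm with the fingers shut. There is a sideways bias of about 7 mm between the wrist and fixed cameras at bench depth, so I'll check the alignment from close by.

Call:
{"op": "apply_moves", "data": {
  "deltas": "-0.1 0.3 3 0; 0 0 3 0; 0 0 2.5 0; 0 0 1 0; 0 0 0 0; 0 0 0 0",
  "hand": -0.2,
  "grip_force": 50
}}

```text
time_s: 2.8
tool_pos: [0.4331, 0.1716, 0.1952]
tool_rot: [-0.0, 1.0, 0.0, 0.001]
contact_force: [1.0, 0.0, 1.1]
opening: 0.401
gripper_force: 0.0
```

```bash
python3 - <<'E'
from h import *
im,P,s=grab('wrist'); p,r=tool(s); print(p,s['opening'])
print(proj(p+r.apply([[0,0,.022],[0,0,.03]]),P), proj([[p[0],p[1],.161]],P))
y0,x0=180,230
c=im[y0:y0+110,x0:x0+160]; cv2.imwrite('pics/w2c.png',cv2.resize(c,None,fx=5,fy=5,interpolation=cv2.INTER_CUBIC)[:,:,::-1])
E
```

```text
[0.43310352 0.17158314 0.19517821] 0.4009755191823398
[[313.38267542 248.76531897]
 [313.39656656 242.59497321]] [[313.35624846 239.52994178]]
```

View pics/w2c.png

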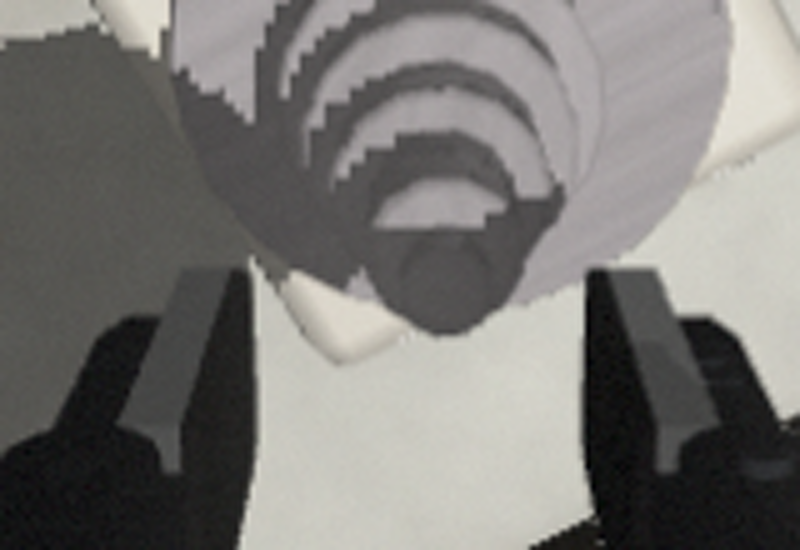

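The fingers' midpoint is at column 313.5, and the knob is at about (319.4,235.6) against an expected (313.4,239.5). So I shift about +3 mm in y and -1.5 mm in x, descend and grip the knob.

Call:
{"op": "apply_moves", "data": {
  "deltas": "0.15 0.3 0 0; 0 0 1.1 0; 0 0 1.1 0; 0 0 0 0"
}}

```text
time_s: 3.35
tool_pos: [0.4304, 0.1736, 0.1711]
tool_rot: [0.0, 1.0, -0.001, -0.001]
contact_force: [0.6, -0.1, -0.6]
opening: 0.404
gripper_force: 0.0
```

Call:
{"op": "apply_moves", "data": {
  "deltas": "0 0 0 0; 0 0 0 0; 0 0 0 0; 0 0 0 0",
  "hand": -1
}}

```text
time_s: 3.85
tool_pos: [0.4312, 0.1741, 0.1725]
tool_rot: [-0.0, 1.0, 0.0, 0.0]
contact_force: [0.2, 0.7, 0.0]
opening: 0.081
gripper_force: 48.8
```

Call:
{"op": "apply_moves", "data": {
  "deltas": "0 0 -0.5 0; 0 0 -0.5 0; 0 0 -0.7 0; 0 0 -1 0; 0 0 -2 0; 0 0 -3 0; 0 0 0 0"
}}

```text
time_s: 4.72
tool_pos: [0.4324, 0.1747, 0.2518]
tool_rot: [-0.0, 1.0, 0.001, 0.002]
contact_force: [0.3, -0.1, -0.7]
opening: 0.082
gripper_force: 48.8
```

```bash
python3 - <<'E'
from h import *
im,P,s=grab('wrist'); p,r=tool(s); print(p,s['opening'],s['gripper_force'])
y0,x0=120,160
c=im[y0:y0+200,x0:x0+260]; cv2.imwrite('pics/w3c.png',cv2.resize(c,None,fx=3,fy=3,interpolation=cv2.INTER_CUBIC)[:,:,::-1])
E
```

```text
[0.43240024 0.17465344 0.25176317] 0.08217631414878089 48.78587365150452
```

View pics/w3c.png

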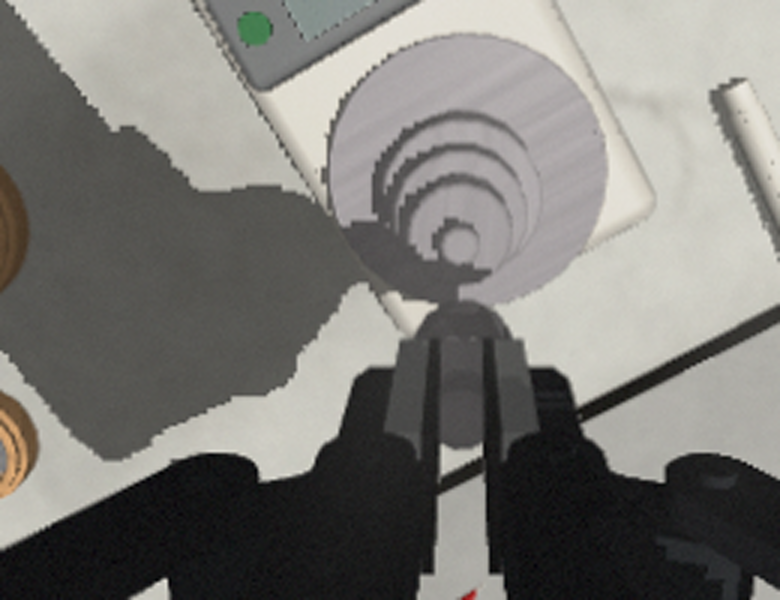

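The 50 g weight is held upright on its knob between the pads, and the 100 g knob is visible below at crop (460,243), about px (313,201). Moving to case_50.

Call:
{"op": "apply_moves", "data": {
  "deltas": "0 -2.5 0 0; -0.4 -5 0 0; -0.4 -5 0 0; -0.4 -5 0 0; -0.4 -5 0 0; -0.4 -5 0 0; -0.4 -5 0 0; -0.1 -2.5 0 0"
}}

```text
time_s: 5.78
tool_pos: [0.4554, -0.1787, 0.2487]
tool_rot: [0.002, 1.0, -0.0, -0.001]
contact_force: [0.1, 0.4, -0.6]
opening: 0.084
gripper_force: 48.8
```

Call:
{"op": "apply_moves", "data": {
  "deltas": "0 0 3 0; 0 0 4 0; 0 0 3 0; 0 0 0 0; 0 0 0 0"
}}

```text
time_s: 6.4
tool_pos: [0.4564, -0.1761, 0.1499]
tool_rot: [0.0, 1.0, -0.0, 0.0]
contact_force: [0.1, 0.6, -0.7]
opening: 0.086
gripper_force: 48.8
```

```bash
python3 - <<'E'
from h import *
im,P,s=grab('wrist'); p,r=tool(s); print(p,s['opening'],s['gripper_force'])
for o in wood(im,P): print(*o)
im2,P2,_=grab('top'); print([o for o in wood(im2,P2)])
cv2.imwrite('pics/w4.png',im[:,:,::-1])
E
```

```text
[ 0.45644754 -0.17614364  0.14994874] 0.08625311117470345 48.83347570896149
[449. 197.] [ 0.4588 -0.0553  0.0382] [ 0.4577 -0.0572  0.0291]
[(array([384., 230.]), array([ 0.4589, -0.0542,  0.0371]), array([ 0.4585, -0.0544,  0.0314])), (array([384., 199.]), array([ 0.563 , -0.052 ,  0.0257]), array([ 0.5627, -0.0525,  0.0199])), (array([419., 193.]), array([ 0.5833, -0.1737,  0.0315]), array([ 0.5827, -0.1736,  0.0254]))]
```

View pics/w4.png

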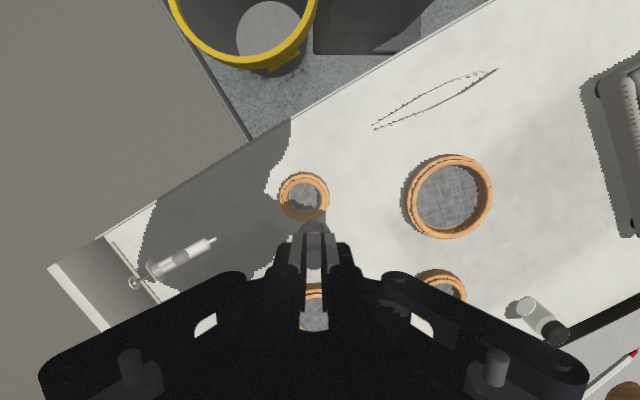

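The wrist view shows case_50 at about (304,196), just left of the held weight, so some -y shift is still needed.

```bash
python3 - <<'E'
from h import *
im,P,s=grab('wrist'); p,r=tool(s)
print(p,plane([[304,196]],P,.0185),plane([[279,196],[329,196],[304,172]],P,.0185))
hsv=cv2.cvtColor(im,cv2.COLOR_RGB2HSV); m=cv2.inRange(hsv,(5,90,60),(22,255,255))
m[:, :260]=0; m[:,345:]=0; m[240:]=0
c=max(cv2.findContours(m,0,cv2.CHAIN_APPROX_NONE)[0],key=cv2.contourArea)
h=cv2.convexHull(c).reshape(-1,2); h=h[~((h[:,0]>305)&(h[:,1]>208))]
print(circ(plane(h,P,.0185)), cv2.boundingRect(c))
E
```

```text
[ 0.45692852 -0.17617358  0.1504703 ] [[ 0.45729645 -0.18458494  0.0185    ]] [[ 0.45730566 -0.206628    0.0185    ]
 [ 0.45728546 -0.16256396  0.0185    ]
 [ 0.43590635 -0.1844127   0.0185    ]]
(np.float64(0.4577732839438272), np.float64(-0.1847181221651926), np.float64(0.021745275345915346)) (279, 172, 50, 49)
```

Call:
{"op": "apply_moves", "data": {
  "deltas": "-0.1 -0.9 0 0; 0 0 3 0; 0 0 2.5 0; 0 0 1.5 0; 0 0 0.5 0; 0 0 0 0; 0 0 0 0"
}}

```text
time_s: 7.42
tool_pos: [0.4577, -0.1852, 0.075]
tool_rot: [-0.0, 1.0, -0.0, 0.001]
contact_force: [0.1, -0.5, -0.2]
opening: 0.087
gripper_force: 48.8
```

```bash
python3 - <<'E'
from h import *
im,P,s=grab('wrist'); p,r=tool(s); print(p)
c=im[150:310,220:420]; cv2.imwrite('pics/w5.png',cv2.resize(c,None,fx=4,fy=3.75)[:,:,::-1])
E
```

```text
[ 0.45767651 -0.18517374  0.07499583]
```

View pics/w5.png

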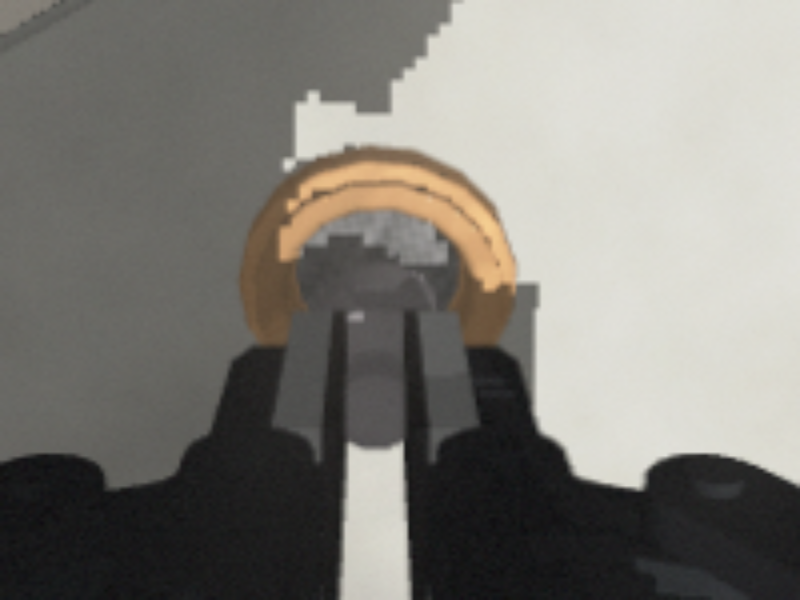

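The weight (column 376) is centred over case_50 (column 377). Lowering it.

Call:
{"op": "apply_moves", "data": {
  "deltas": "0 0 0.7 0; 0 0 0.6 0; 0 0 0.4 0; 0 0 0.2 0; 0 0 0.1 0; 0 0 0 0; 0 0 0 0"
}}

```text
time_s: 8.35
tool_pos: [0.4573, -0.185, 0.0544]
tool_rot: [-0.0, 1.0, -0.0, 0.0]
contact_force: [-0.2, 0.6, -0.7]
opening: 0.085
gripper_force: 48.8
```

Call:
{"op": "apply_moves", "data": {
  "deltas": "0 0 0.05 0; 0 0 0.05 0; 0 0 0 0; 0 0 0 0"
}}

```text
time_s: 8.85
tool_pos: [0.4575, -0.185, 0.0536]
tool_rot: [-0.0, 1.0, -0.0, 0.0]
contact_force: [-0.9, 0.1, 4.9]
opening: 0.087
gripper_force: 49.3
```

Contact with the floor is felt at 4.9 N. Releasing and rising.

Call:
{"op": "apply_moves", "data": {
  "deltas": "0 0 0 0; 0 0 0 0; 0 0 0 0; 0 0 -1 0; 0 0 -2 0; 0 0 -5 0; 0 0 -6 0; 0 0 -5.5 0",
  "hand": -0.3
}}

```text
time_s: 9.85
tool_pos: [0.4568, -0.1851, 0.251]
tool_rot: [0.0, 1.0, -0.0, 0.0]
contact_force: [1.9, -0.1, 0.3]
opening: 0.35
gripper_force: 0.0
```

Call:
{"op": "apply_moves", "data": {
  "deltas": "0.4 5 0 0; 0.4 5 0 0; 0.4 5 0 0; 0.4 5 0 0; 0.4 5 0 0; 0.4 5 0 0; 0.2 6 0 0; 0 0 0 0"
}}

```text
time_s: 10.85
tool_pos: [0.4303, 0.1796, 0.2488]
tool_rot: [-0.004, 1.0, 0.001, 0.0]
contact_force: [-0.2, -1.1, 0.8]
opening: 0.347
gripper_force: 0.0
```

```bash
python3 - <<'E'
from h import *
im,P,s=grab('wrist'); p,r=tool(s); print(p,s['opening'],s['time_s'])
print('expected knob100 px if x,y=.4312,.1745',proj([[.4312,.1745,.137]],P))
im2,P2,s2=grab('top');im3,_,_=grab('scene')
a=cv2.resize(im2[170:250,340:440],(400,320)); b=cv2.resize(im3[240:350,300:437],(400,320))
c=cv2.resize(im[140:260,240:390],(400,320),interpolation=cv2.INTER_CUBIC)
cv2.imwrite('pics/m1.png',np.vstack([np.hstack([a,b])])[:,:,::-1]); cv2.imwrite('pics/c1.png',c[:,:,::-1])
g=cv2.GaussianBlur(cv2.cvtColor(im[165:255,280:360],cv2.COLOR_RGB2GRAY),(3,3),0)
cc=cv2.HoughCircles(cv2.resize(g,None,fx=4,fy=4,interpolation=cv2.INTER_CUBIC),cv2.HOUGH_GRADIENT,1,20,param1=80,param2=15,minRadius=18,maxRadius=36)
print(None if cc is None else cc[0][:6]/4+[280,165,0])
E
```

```text
[0.43033533 0.17960061 0.24875966] 0.34707118072580084 10.85
expected knob100 px if x,y=.4312,.1745 [[307.04174541 203.04594898]]
[[292.125      183.125        8.57499981]]
```

```bash
cat >> h.py <<'E'
def montage(name,x0=250,y0=150,w=120,h=90):
    im,P,s=grab('wrist'); im3,_,_=grab('scene')
    a=cv2.resize(im[y0:y0+h,x0:x0+w],(480,360),interpolation=cv2.INTER_CUBIC)
    b=cv2.resize(im3[240:350,300:400],(320,360),interpolation=cv2.INTER_CUBIC)
    cv2.imwrite(name,np.hstack([a,b])[:,:,::-1]); return im,P,s
E
python3 - <<'E'
from h import *
im,P,s=montage('pics/m2.png'); p,r=tool(s); print(p)
print(proj([[.4312,.1745,.137]],P))
E
```

```text
[0.43113877 0.17402504 0.24856161]
[[314.14736008 202.24317799]]
```

View pics/m2.png

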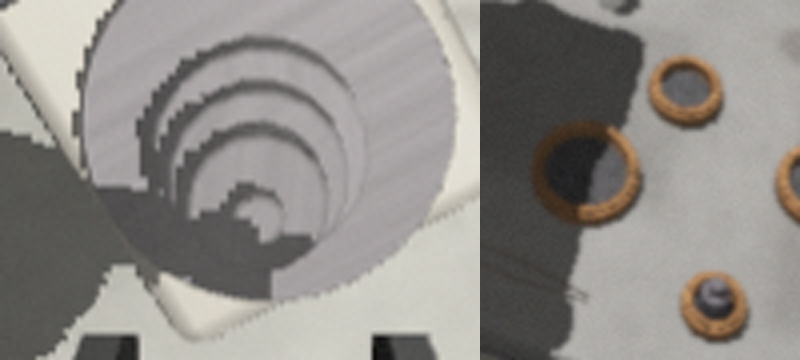

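weight_50 sits upright in its case (right panel). The 100 g knob is at px (314.7,204.5), within 2 mm of prediction, so I descend on it.

Call:
{"op": "apply_moves", "data": {
  "deltas": "-0.15 0.1 2 0; 0 0 3 0; 0 0 3 0; 0 0 1.5 0; 0 0 0.5 0; 0 0 0 0; 0 0 0 0"
}}

```text
time_s: 11.98
tool_pos: [0.4332, 0.176, 0.1491]
tool_rot: [0.0, 1.0, 0.0, 0.001]
contact_force: [0.2, 0.6, 0.4]
opening: 0.349
gripper_force: 0.0
```

Call:
{"op": "apply_moves", "data": {
  "deltas": "0 0 0 0; 0 0 0 0; 0 0 0 0; 0 0 0 0",
  "hand": -1
}}

```text
time_s: 12.48
tool_pos: [0.433, 0.1762, 0.1486]
tool_rot: [-0.0, 1.0, 0.0, 0.0]
contact_force: [0.8, -0.3, 5.0]
opening: 0.083
gripper_force: 48.9
```

Call:
{"op": "apply_moves", "data": {
  "deltas": "0 0 -0.5 0; 0 0 -0.5 0; 0 0 -0.7 0; 0 0 -1 0; 0 0 -2 0; 0 0 -4 0; 0 0 -4 0; 0 0 0 0"
}}

```text
time_s: 13.48
tool_pos: [0.4342, 0.1767, 0.2787]
tool_rot: [0.0, 1.0, 0.002, 0.003]
contact_force: [-0.7, 0.1, -0.8]
opening: 0.085
gripper_force: 48.8
```

Call:
{"op": "apply_moves", "data": {
  "deltas": "-1.1 -1.9 0 0; -2.1 -3.8 0 0; -2.1 -3.8 0 0; -2.1 -3.8 2 0; -2.1 -3.8 3 0; -2.1 -3.8 3 0; -1.1 -1.9 3 0; 0 0 1.8 0"
}}

```text
time_s: 14.48
tool_pos: [0.5591, -0.0544, 0.1452]
tool_rot: [0.002, 1.0, -0.001, -0.001]
contact_force: [-0.3, 1.1, -0.8]
opening: 0.087
gripper_force: 48.8
```

Call:
{"op": "apply_moves", "data": {
  "deltas": "0 0 0 0; 0 0 0 0"
}}

```text
time_s: 14.72
tool_pos: [0.5598, -0.0516, 0.1478]
tool_rot: [-0.0, 1.0, 0.0, 0.0]
contact_force: [-0.4, -0.4, -0.0]
opening: 0.087
gripper_force: 48.8
```

```bash
cat >> h.py <<'E'
def nearcase(P,im,xy,rad,z=.0185):
    # wood pixels near the predicted ring; outer hull, dropping points next to the gripper
    c=proj([[*xy,z]],P)[0]; e=proj([[xy[0],xy[1]+rad*1.25,z]],P)[0]; rp=np.hypot(*(e-c))
    m=cv2.inRange(cv2.cvtColor(im,cv2.COLOR_RGB2HSV),(5,80,40),(22,255,255))
    k=np.zeros_like(m); cv2.circle(k,(int(c[0]),int(c[1])),int(rp),255,-1); m&=k
    pts=cv2.findNonZero(m); h=cv2.convexHull(pts).reshape(-1,2)
    q=h[h[:,1]<232] 
    return c,q,circ(plane(q,P,z))
E
python3 - <<'E'
from h import *
im,P,s=grab('wrist'); p,r=tool(s); print(p,s['opening'],s['contact_force'])
c,q,o=nearcase(P,im,(.5615,-.0525),.0285); print(c,o,q.tolist())
for o in wood(im,P): print(*o)
c=im[120:280,213:413]; cv2.imwrite('pics/w6.png',cv2.resize(c,None,fx=3.5,fy=3.5)[:,:,::-1])
E
```

```text
[ 0.55979464 -0.051596    0.14781646] 0.08713414841750006 [-0.3949725  -0.35349744 -0.0374266 ]
[312.4390259  198.49050812] (np.float64(0.5627366602104618), np.float64(-0.050454228232867326), np.float64(0.027197282634461462)) [[346, 198], [345, 207], [344, 210], [341, 216], [335, 222], [334, 222], [291, 218], [289, 216], [285, 208], [284, 202], [284, 196], [285, 190], [288, 184], [290, 181], [296, 175], [299, 173], [301, 172], [307, 170], [314, 169], [317, 169], [323, 170], [326, 171], [332, 174], [337, 178], [340, 182], [342, 185], [343, 187], [344, 190]]
[185. 220.] [ 0.5822 -0.168   0.0335] [ 0.5821 -0.1678  0.0231]
[312.  75.] [ 0.4613 -0.0526  0.038 ] [ 0.461  -0.0507  0.0312]
```

Call:
{"op": "apply_moves", "data": {
  "deltas": "-0.2 0.05 3 0; 0 0 3 0; 0 0 1.5 0; 0 0 0.5 0; 0 0 0 0; 0 0 0 0"
}}

```text
time_s: 15.52
tool_pos: [0.5623, -0.0515, 0.0683]
tool_rot: [-0.0, 1.0, 0.0, 0.001]
contact_force: [0.7, -0.2, -1.5]
opening: 0.086
gripper_force: 48.9
```

```bash
python3 - <<'E'
from h import *
im,P,s=grab('wrist'); p,r=tool(s); print(p,s['opening'],s['contact_force'])
c=im[150:310,213:413]; cv2.imwrite('pics/w7.png',cv2.resize(c,None,fx=3.5,fy=3.5)[:,:,::-1])
E
```

```text
[ 0.56234061 -0.0514869   0.06827848] 0.08570784549127612 [ 0.66702534 -0.19655168 -1.46812011]
```

View pics/w7.png

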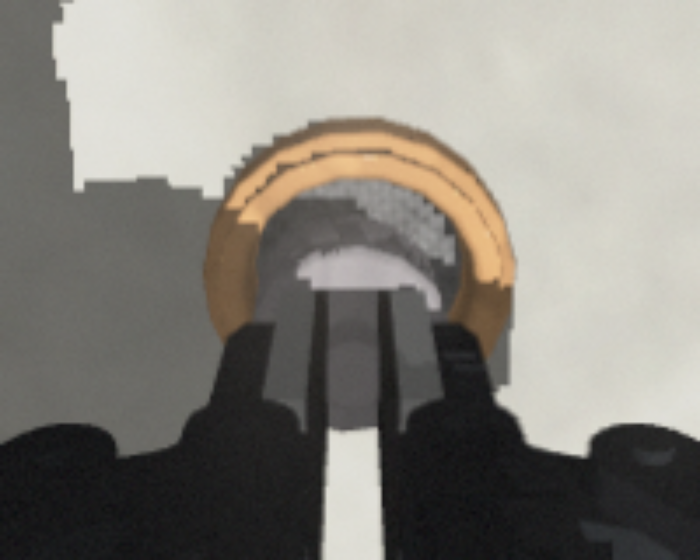

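The weight hangs about 1 mm left of the ring centre (columns 352 and 360). I nudge it and lower.

Call:
{"op": "apply_moves", "data": {
  "deltas": "0 0.1 0.7 0; 0 0 0.6 0; 0 0 0.35 0; 0 0 0.15 0; 0 0 0 0; 0 0 0 0"
}}

```text
time_s: 16.32
tool_pos: [0.5617, -0.0505, 0.0494]
tool_rot: [0.0, 1.0, -0.0, 0.0]
contact_force: [-0.0, 0.1, 1.1]
opening: 0.085
gripper_force: 49.1
```

Call:
{"op": "apply_moves", "data": {
  "deltas": "0 0 0.05 0; 0 0 0.05 0; 0 0 0 0; 0 0 0 0"
}}

```text
time_s: 16.82
tool_pos: [0.5619, -0.0507, 0.049]
tool_rot: [0.0, 1.0, 0.0, 0.0]
contact_force: [-2.4, 0.6, 8.9]
opening: 0.086
gripper_force: 49.7
```

Call:
{"op": "apply_moves", "data": {
  "deltas": "0 0 0 0; 0 0 0 0; 0 0 0 0; 0 0 -1 0; 0 0 -2 0; 0 0 -5 0; 0 0 -6 0; 0 0 -5 0",
  "hand": -0.3
}}

```text
time_s: 17.82
tool_pos: [0.5617, -0.0507, 0.2413]
tool_rot: [0.0, 1.0, -0.0, 0.001]
contact_force: [1.3, 1.0, 0.3]
opening: 0.347
gripper_force: 0.0
```

Call:
{"op": "apply_moves", "data": {
  "deltas": "1.1 1.9 0 0; 2.1 3.8 0 0; 2.1 3.8 0 0; 2.1 3.8 0 0; 2.1 3.8 0 0; 2.1 3.8 0 0; 1.2 1.7 0 0; 0 0 0 0"
}}

```text
time_s: 18.82
tool_pos: [0.4328, 0.1768, 0.2389]
tool_rot: [-0.002, 1.0, 0.0, 0.0]
contact_force: [0.4, -0.2, -0.5]
opening: 0.346
gripper_force: 0.0
```

Call:
{"op": "apply_moves", "data": {
  "deltas": "0 0 0 0;0 0 0 0"
}}

```text
time_s: 19.08
tool_pos: [0.4343, 0.1745, 0.2385]
tool_rot: [0.001, 1.0, -0.0, 0.0]
contact_force: [-0.7, -0.3, -0.6]
opening: 0.351
gripper_force: 0.0
```

```bash
python3 - <<'E'
from h import *
im,P,s=montage('pics/m3.png'); p,r=tool(s); print(p)
print(proj([[.433,.175,.118]],P))
E
```

```text
[0.43427504 0.17449058 0.23846574]
[[314.12111392 197.7971119 ]]
```

View pics/m3.png

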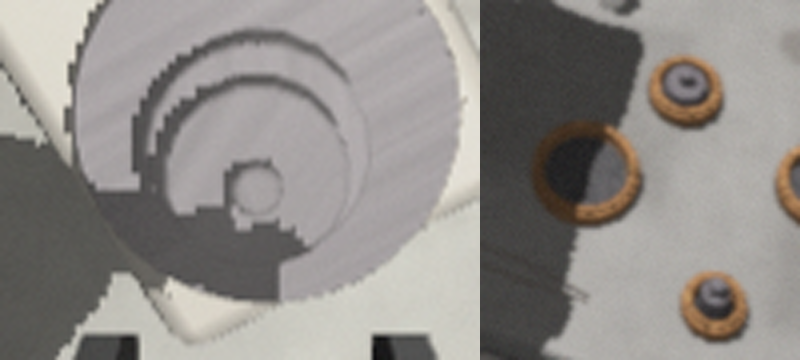

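Both placed weights sit flat in their cases. The 200 g knob is at px (314.3,197.3), within 1 mm of prediction.

Call:
{"op": "apply_moves", "data": {
  "deltas": "0.16 0.05 2.5 0; 0 0 3 0; 0 0 3 0; 0 0 1.8 0; 0 0 0.55 0; 0 0 0 0; 0 0 0 0"
}}

```text
time_s: 20.05
tool_pos: [0.4326, 0.1762, 0.1305]
tool_rot: [0.0, 1.0, 0.0, 0.001]
contact_force: [-0.6, 0.1, 0.2]
opening: 0.348
gripper_force: 0.0
```

Call:
{"op": "apply_moves", "data": {
  "deltas": "0 0 0 0; 0 0 0 0; 0 0 0 0; 0 0 0 0",
  "hand": -1,
  "grip_force": 60
}}

```text
time_s: 20.55
tool_pos: [0.4325, 0.1761, 0.1303]
tool_rot: [-0.0, 1.0, 0.0, 0.0]
contact_force: [-0.7, -1.6, 6.6]
opening: 0.081
gripper_force: 58.8
```

Call:
{"op": "apply_moves", "data": {
  "deltas": "0 0 -0.5 0; 0 0 -0.5 0; 0 0 -0.7 0; 0 0 -1 0; 0 0 -2 0; 0 0 -4 0; 0 0 -4 0; 0 0 0 0"
}}

```text
time_s: 21.55
tool_pos: [0.4336, 0.1767, 0.2601]
tool_rot: [0.0, 1.0, 0.002, 0.003]
contact_force: [0.3, 0.2, -1.9]
opening: 0.081
gripper_force: 58.7
```

Call:
{"op": "apply_moves", "data": {
  "deltas": "-1 -2.5 0 0; -2 -4.7 0 0; -2 -4.7 0 0; -2 -4.7 0 0; -2 -4.7 0 0; -2 -4.7 1 0; -2 -4.7 2 0; -1.4 -3 3 0"
}}

```text
time_s: 22.55
tool_pos: [0.5766, -0.1638, 0.196]
tool_rot: [0.001, 1.0, -0.001, 0.0]
contact_force: [0.7, 0.3, 0.1]
opening: 0.078
gripper_force: 58.7
```

Call:
{"op": "apply_moves", "data": {
  "deltas": "-0.4 -1.2 3 0; 0 0 2 0; 0 0 0 0; 0 0 0 0"
}}

```text
time_s: 23.05
tool_pos: [0.5803, -0.1728, 0.1473]
tool_rot: [-0.0, 1.0, -0.0, 0.0]
contact_force: [-0.3, -0.1, -1.3]
opening: 0.078
gripper_force: 58.7
```

```bash
python3 - <<'E'
from h import *
im,P,s=grab('wrist'); p,r=tool(s); print(p,s['opening'],s['contact_force'])
c,q,o=nearcase(P,im,(.582,-.172),.034); print(c,o,q[::3].tolist())
for o in wood(im,P): print(*o)
E
```

```text
[ 0.58026152 -0.17278619  0.14727695] 0.0775943964364407 [-0.31293313 -0.13245504 -1.34364686]
[314.40634331 198.69536998] (np.float64(0.5830644714130963), np.float64(-0.17230769942609678), np.float64(0.032600992403339656)) [[351, 205], [345, 219], [281, 216], [277, 201], [285, 176], [303, 164], [324, 164], [343, 176], [351, 194]]
[452. 178.] [ 0.5637 -0.0533  0.0267] [ 0.5634 -0.0527  0.0193]
[299.  48.] [ 0.4617 -0.1846  0.0217] [ 0.4614 -0.1843  0.0143]
[461.  50.] [ 0.4619 -0.0561  0.0383] [ 0.4606 -0.0531  0.0324]
```

Call:
{"op": "apply_moves", "data": {
  "deltas": "-0.2 0.1 3 0; 0 0 3 0; 0 0 1.5 0; 0 0 0.4 0; 0 0 0 0; 0 0 0 0"
}}

```text
time_s: 23.85
tool_pos: [0.5828, -0.1722, 0.0689]
tool_rot: [0.0, 1.0, -0.0, 0.001]
contact_force: [0.0, -1.4, -1.8]
opening: 0.08
gripper_force: 58.8
```

```bash
python3 - <<'E'
from h import *
im,P,s=grab('wrist'); p,r=tool(s); print(p,s['opening'],s['contact_force'])
c=im[150:310,213:413]; cv2.imwrite('pics/w8.png',cv2.resize(c,None,fx=3.5,fy=3.5)[:,:,::-1])
E
```

```text
[ 0.58277731 -0.17219147  0.06886946] 0.07995693444791384 [ 0.0222392  -1.38416428 -1.78363301]
```

View pics/w8.png

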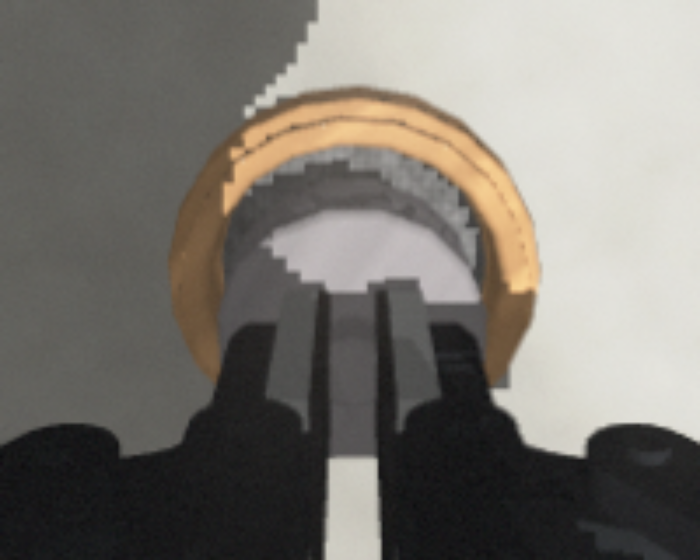

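The weight (columns 218–485) is centred in the ring (170–540) to about 1 mm. Lowering.

Call:
{"op": "apply_moves", "data": {
  "deltas": "0 0.05 0.7 0; 0 0 0.6 0; 0 0 0.3 0; 0 0 0.1 0; 0 0 0 0; 0 0 0 0"
}}

```text
time_s: 24.65
tool_pos: [0.582, -0.1714, 0.0509]
tool_rot: [-0.0, 1.0, 0.0, -0.0]
contact_force: [-2.0, 0.5, 1.2]
opening: 0.081
gripper_force: 59.1
```

Call:
{"op": "apply_moves", "data": {
  "deltas": "0 0 0.05 0; 0 0 0.05 0; 0 0 0 0; 0 0 0 0"
}}

```text
time_s: 25.15
tool_pos: [0.582, -0.1715, 0.0505]
tool_rot: [0.0, 1.0, 0.0, 0.0]
contact_force: [-3.7, 0.9, 8.9]
opening: 0.08
gripper_force: 59.7
```

Call:
{"op": "apply_moves", "data": {
  "deltas": "0 0 0 0; 0 0 0 0; 0 0 0 0; 0 0 -1 0; 0 0 -2 0; 0 0 -5 0; 0 0 -5 0; 0 0 -4 0",
  "hand": -0.3
}}

```text
time_s: 26.15
tool_pos: [0.5823, -0.1717, 0.2227]
tool_rot: [0.0, 1.0, -0.0, 0.001]
contact_force: [0.6, 0.4, -0.1]
opening: 0.35
gripper_force: 0.0
```

Call:
{"op": "apply_moves", "data": {
  "deltas": "1 2.5 0 0; 2 4.7 0 0; 2 4.7 0 0; 2 4.7 0 0; 2 4.7 0 0; 2 4.7 0 0; 2 4.7 0 0; 1.5 3 0 0"
}}

```text
time_s: 27.15
tool_pos: [0.4361, 0.1678, 0.2205]
tool_rot: [-0.001, 1.0, 0.001, 0.0]
contact_force: [0.9, 0.5, -0.3]
opening: 0.351
gripper_force: 0.0
```

Call:
{"op": "apply_moves", "data": {
  "deltas": "0.4 1 0 0;0 0 0 0;0 0 0 0"
}}

```text
time_s: 27.52
tool_pos: [0.4338, 0.1742, 0.22]
tool_rot: [0.001, 1.0, -0.0, 0.0]
contact_force: [-0.2, -0.7, -0.3]
opening: 0.348
gripper_force: 0.0
```

```bash
python3 - <<'E'
from h import *
im,P,s=montage('pics/m4.png'); p,r=tool(s); print(p)
print(proj([[.4327,.1752,.098]],P))
im3,_,_=grab('scene'); b=cv2.resize(im3[240:350,310:440],(390,330),interpolation=cv2.INTER_CUBIC)
a=cv2.resize(im[150:240,250:370],(400,330),interpolation=cv2.INTER_CUBIC)
cv2.imwrite('pics/m4.png',np.hstack([a,b])[:,:,::-1])
E
```

```text
[0.43377003 0.17416814 0.22001071]
[[314.75426662 197.5396697 ]]
```

View pics/m4.png

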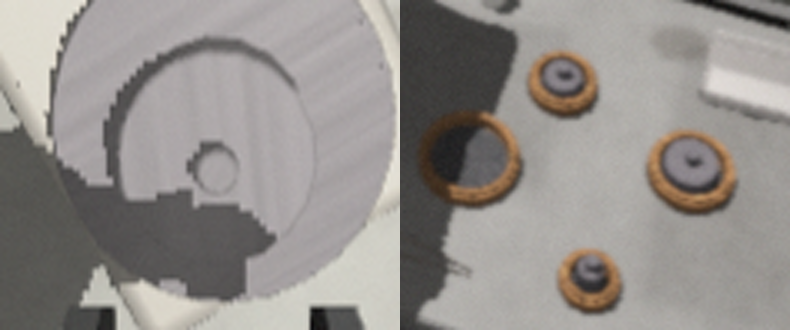

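All three placed weights are seated. The 500 g knob is at px (314.8,196.1), 1 mm from prediction.

Call:
{"op": "apply_moves", "data": {
  "deltas": "0.18 0.1 2.5 0; 0 0 3 0; 0 0 3 0; 0 0 1.9 0; 0 0 0.55 0; 0 0 0 0; 0 0 0 0"
}}

```text
time_s: 28.55
tool_pos: [0.4318, 0.1767, 0.1111]
tool_rot: [0.0, 1.0, 0.0, 0.001]
contact_force: [0.6, 0.6, -0.2]
opening: 0.347
gripper_force: 0.0
```

Call:
{"op": "apply_moves", "data": {
  "deltas": "0 0 0 0; 0 0 0 0; 0 0 0 0; 0 0 0 0; 0 0 0 0",
  "hand": -1,
  "grip_force": 85
}}

```text
time_s: 29.18
tool_pos: [0.4317, 0.1764, 0.1109]
tool_rot: [0.0, 1.0, 0.0, 0.0]
contact_force: [-0.7, -1.8, 7.3]
opening: 0.064
gripper_force: 83.6
```

Call:
{"op": "apply_moves", "data": {
  "deltas": "0 0 -0.3 0; 0 0 -0.5 0; 0 0 -0.7 0; 0 0 -1 0; 0 0 -2 0; 0 0 -3 0; 0 0 -3 0; 0 0 0 0"
}}

```text
time_s: 30.18
tool_pos: [0.4325, 0.1772, 0.2175]
tool_rot: [-0.0, 1.0, 0.001, 0.002]
contact_force: [0.5, -0.3, -4.7]
opening: 0.065
gripper_force: 83.5
```

Call:
{"op": "apply_moves", "data": {
  "deltas": "-0.2 -2 0 0; -0.4 -4 0 0; -0.4 -4 0 0; -0.4 -4 0 0; -0.4 -4 1 0; -0.4 -3 2 0; -0.3 -2 3 0; 0 0 1 0"
}}

```text
time_s: 31.18
tool_pos: [0.4546, -0.0551, 0.1431]
tool_rot: [0.002, 1.0, -0.001, -0.002]
contact_force: [-0.6, 0.6, -3.9]
opening: 0.061
gripper_force: 83.5
```

Call:
{"op": "apply_moves", "data": {
  "deltas": "0 0 0 0; 0 0 0 0"
}}

```text
time_s: 31.42
tool_pos: [0.4566, -0.0526, 0.1457]
tool_rot: [-0.001, 1.0, 0.0, 0.0]
contact_force: [-0.7, 0.2, -4.4]
opening: 0.06
gripper_force: 83.5
```

```bash
python3 - <<'E'
from h import *
im,P,s=grab('wrist'); p,r=tool(s); print(p,s['opening'],s['contact_force'])
c,q,o=nearcase(P,im,(.458,-.0535),.040); print(c,o,q[::3].tolist())
E
```

```text
[ 0.45659353 -0.05258586  0.14571686] 0.059742686264903415 [-0.68966841  0.22033184 -4.43933033]
[312.38982263 198.75150498] (np.float64(0.4583101390222138), np.float64(-0.05245403364464049), np.float64(0.03845802902851732)) [[358, 199], [354, 215], [270, 205], [274, 178], [294, 159], [308, 155], [335, 160], [351, 175], [358, 195]]
```

Call:
{"op": "apply_moves", "data": {
  "deltas": "-0.15 0 3 0; 0 0 2.5 0; 0 0 1.2 0; 0 0 0.3 0; 0 0 0 0; 0 0 0 0"
}}

```text
time_s: 32.22
tool_pos: [0.4583, -0.0534, 0.076]
tool_rot: [-0.0, 1.0, 0.0, 0.001]
contact_force: [0.8, 0.5, -3.5]
opening: 0.062
gripper_force: 83.8
```

```bash
python3 - <<'E'
from h import *
im,P,s=grab('wrist'); p,r=tool(s); print(p,s['opening'],s['contact_force'])
c,q,o=nearcase(P,im,(.458,-.0535),.040); print(c,o)
c=im[150:310,213:413]; cv2.imwrite('pics/w9.png',cv2.resize(c,None,fx=3.5,fy=3.5)[:,:,::-1])
E
```

```text
[ 0.45833817 -0.05342288  0.07602155] 0.061950919097774775 [ 0.81085125  0.52889356 -3.45222946]
[313.29736576 224.58330566] (np.float64(0.4575396157748652), np.float64(-0.052431899849565006), np.float64(0.03814461768146408))
```

View pics/w9.png

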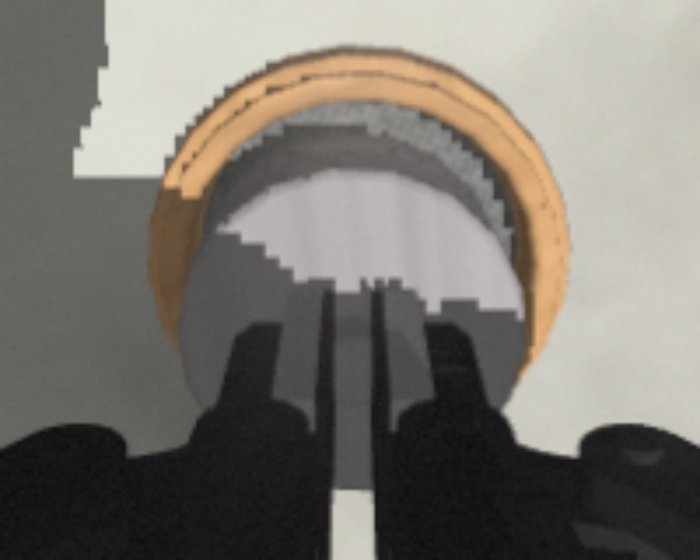

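The weight (182–525) sits about 1 mm left of the ring centre (150–570). I nudge it +1 mm and lower.

Call:
{"op": "apply_moves", "data": {
  "deltas": "0 0.1 0.6 0; 0 0 0.5 0; 0 0 0.3 0; 0 0 0.1 0; 0 0 0 0; 0 0 0 0"
}}

```text
time_s: 33.02
tool_pos: [0.4579, -0.0525, 0.0604]
tool_rot: [-0.0, 1.0, 0.0, 0.0]
contact_force: [0.6, -0.0, -3.9]
opening: 0.061
gripper_force: 83.8
```

Call:
{"op": "apply_moves", "data": {
  "deltas": "0 0 0.05 0; 0 0 0.05 0; 0 0 0 0; 0 0 0 0"
}}

```text
time_s: 33.52
tool_pos: [0.4578, -0.0524, 0.0594]
tool_rot: [-0.0, 1.0, 0.0, 0.0]
contact_force: [-0.2, -1.2, -3.2]
opening: 0.062
gripper_force: 83.8
```

Call:
{"op": "apply_moves", "data": {
  "deltas": "0 0 0.05 0; 0 0 0 0; 0 0 0 0"
}}

```text
time_s: 33.9
tool_pos: [0.4579, -0.0526, 0.059]
tool_rot: [0.0, 1.0, -0.0, 0.0]
contact_force: [-1.1, -1.4, 3.8]
opening: 0.059
gripper_force: 84.4
```

Call:
{"op": "apply_moves", "data": {
  "deltas": "0 0 0.04 0; 0 0 0 0; 0 0 0 0"
}}

```text
time_s: 34.28
tool_pos: [0.458, -0.0527, 0.0588]
tool_rot: [0.0, 1.0, 0.0, 0.0]
contact_force: [-3.2, -1.1, 9.6]
opening: 0.064
gripper_force: 85.1
```

Seated. Releasing and retreating clear.

Call:
{"op": "apply_moves", "data": {
  "deltas": "0 0 0 0; 0 0 0 0; 0 0 0 0; 0 0 -1 0; 0 0 -2 0; 0 0 -5 0; 0 0 -6 0; 0 0 -5 0",
  "hand": -0.3
}}

```text
time_s: 35.28
tool_pos: [0.4577, -0.0528, 0.2512]
tool_rot: [0.0, 1.0, 0.0, 0.001]
contact_force: [1.4, 1.8, 0.5]
opening: 0.348
gripper_force: 0.0
```

Call:
{"op": "apply_moves", "data": {
  "deltas": "0 0 0 0; 0 0 0 0; 0 0 0 0; 0 0 0 0"
}}

```text
time_s: 35.78
tool_pos: [0.4572, -0.0525, 0.2475]
tool_rot: [0.0, 1.0, -0.0, -0.001]
contact_force: [-0.3, -0.6, -0.2]
opening: 0.35
gripper_force: 0.0
```

```bash
python3 - <<'E'
from h import *
im,P,s=grab('wrist'); p,r=tool(s); print(p,s['time_s'],s['contact_force'])
cases={50:(.4575,-.185,24,.010),100:(.562,-.0507,19,.0155),200:(.5822,-.1718,20,.021),500:(.458,-.0525,28,.027)}
im3,P3,_=grab('scene')
# numeric check: where the knob top should appear if seated flat in the case centre; darkest/brightest blob compared by 16x16 patch
for k,(x,y,h,rr) in cases.items():
    print(k,proj([[x,y,.006+.001*h+.012]],P3).round(1)[0],proj([[x,y,.006+.001*h+.012]],P).round(1)[0])
m=cv2.inRange(cv2.cvtColor(im,cv2.COLOR_RGB2HSV),(5,80,40),(22,255,255))
for o in wood(im,P): print(*o)
cv2.imwrite('pics/f.png',np.vstack([im[20:260,120:520]]) [:,:,::-1])
for k,(x,y,h,rr) in cases.items():
    # grey disc of body top in the scene view: non-wood pixels inside the ring
    z=.006+.001*h; c=proj([[x,y,z]],P)[0]; r0=abs(proj([[x,y+rr,z]],P)[0][0]-c[0])
    g=cv2.cvtColor(im,cv2.COLOR_RGB2GRAY); R0=int(r0*1.7); X,Y=int(c[0]),int(c[1])
    q=cv2.resize(g[max(0,Y-R0):Y+R0,X-R0:X+R0],None,fx=4,fy=4,interpolation=cv2.INTER_CUBIC)
    cc=cv2.HoughCircles(q,cv2.HOUGH_GRADIENT,1,20,param1=80,param2=15,minRadius=int(r0*4*.85),maxRadius=int(r0*4*1.12))
    print(k,c.round(1),round(float(r0),1),None if cc is None else (cc[0][:2]/4+[X-R0,max(0,Y-R0),0]).round(1).tolist())
E
```

```text
[ 0.45718103 -0.05251642  0.24751511] 35.775 [-0.2771877  -0.64732752 -0.21271355]
50 [374.2 326.5] [196.4 180.2]
100 [364.7 261.3] [315.1 262.6]
200 [408.2 290.4] [218.5 277.2]
500 [333.2 284.1] [313.6 181.2]
[315. 255.] [ 0.5609 -0.0505  0.0273] [ 0.5622 -0.0506  0.0193]
[207. 177.] [ 0.4581 -0.1815  0.0222] [ 0.4594 -0.1842  0.0148]
50 [200.3 178.1] 8.4 None
100 [315.  258.2] 12.2 [[315.1, 259.1, 12.0], [311.6, 255.4, 10.8]]
200 [221.4 272.5] 16.1 None
500 [313.6 179.1] 23.5 [[313.6, 179.1, 22.7], [308.1, 175.9, 26.1]]
```

The 14 views are used up. Numerically, the 500 g body appears at (313.6,179.1) with radius 22.7 px, against a predicted (313.6,179.1) and 23.5 px, so it is seated flat. The 100 g body also matches, and the 50 g and 200 g weights were seen seated in the last montage. Handing in.

```bash
python3 -c "
from bench import arm; print(arm.job_done())"
```

```text
the job is handed in; nothing more can be done
None
```

All four weights were unstacked from the top, placed upright and released in their matching cases, and the job was handed in at about 36 s; no verdict was returned, and I checked the 500 g weight's final seating by circle measurement rather than by viewing a picture.

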